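# Lock the terminal box lid with a flat screwdriver

## Task

Take the red flat screwdriver out of its stand, rest its blade lightly (under about 10 N, so as not to score the brass) on the slotted lock of the terminal box's clear lid and turn it until it drops into the slot; then, pressing the lid down on its gasket, turn the lock clockwise until it holds the lid shut on its own. Put the screwdriver back upright in its hole in the stand. Never lean on the lid with more than about 20 N, which would crush the gasket, and leave the stapler, glue stick, hex key and magnifier where they are.

Things in the scene. Friction and masses are not known exactly. Their poses are not given: they have to be found in the camera images.
- terminal_box: grey terminal box fixed to the worktop, 150 (x) by 130 (y) mm, rim 50 mm high, clear hinged lid on top (154 x 134 x 5 mm, underside 52 mm up when shut). Origin: centre of its underside on the worktop; z up; the hinge is on the +x side, the lock on the -x side, 55 mm from the centre on the x axis.
- lock (a point): centre of the face of the lock's brass insert on the lid, 64 mm above the worktop when shut; axes as the lid's. The insert lies 3 mm deep in a round steel collar (bore 15.6, outside 27 mm) whose top is 10 mm above the lid. A slot 4 mm wide, 4.5 mm deep crosses the whole face. Its direction is not measured: unlocked, the cam stands anywhere from 55 to 150 degrees short of locked.
- keeper (a point): keeper on the box's front wall inside, under which the lock's tongue (parallel to the slot) goes. The lock turns clockwise seen from above (friction about 0.05 Nm) to a firm stop, where the slot lies along the box's x axis. The tongue catches in about the last 45 degrees, and passes under the keeper only while the lid is pressed down past shut; with the lid ajar it strikes the keeper's side.
- lid (a joint): lid hinge angle, rad, positive open. About 0.025: ajar on its rubber gasket (lock 3.3 mm high); 0: held shut by the lock; -0.015: gasket fully squeezed (lock 2 mm below shut); -0.022: crushed. At the lock the gasket resists with about 2 N per mm: some 6.5 N just shuts the lid, 8 to 10 N presses it far enough for the tongue; then about 15 N per mm, 25 N at -0.022.
- screwdriver: flat screwdriver, 174 mm long, 0.11 to 0.18 kg. Origin: middle of the blade's tip edge; z points up the shank to the handle; x is along the blade's 12 mm width, y through its 2 mm thickness. Round shank of 8 mm from 14 to 80 mm above the tip. It starts upright in the stand, at any angle about its axis, its handle's lower end resting on the top plate.
- handle (a point): point on the screwdriver's axis in its red handle, 145 mm above the tip; axes as the screwdriver's. The handle is six-sided, 26 mm across flats, from 80 to 168 mm above the tip, with a black cap above; its flats face the y axis and every 60 degrees from it.
- tool_stand: blue steel stand fixed to the worktop, 70 x 110 mm at the foot, top plate 60 x 96 x 8 mm with its upper face at 100 mm. Origin: centre of its underside; z up.
- stand_hole (a point): centre of the screwdriver's hole (18 mm, through the plate), at the top plate's upper face. With the screwdriver in place its tip is 80 mm below this point.
- stapler: blue stapler, 34 x 126 x 46 mm, loose bystander; origin at the centre of its underside.
- glue_stick: upright red and yellow glue stick, 27 mm across, 91 mm high, loose bystander; origin at the centre of its underside.
- hex_key: black hex key, 30 x 88 x 6 mm, lying loose, bystander; origin at the centre of its underside.
- linen_tester: small folding magnifier on a stand, 37 x 33 x 43 mm, loose bystander; origin at the centre of its underside.
Things that resemble listed ones, but are neither listed nor needed, are in the scene too. Of the things shaped like the screwdriver, the red one is meant. There is more than one size of the tool_stand; the one meant has the size given above.

How it is judged:
On the way, in this order (a step that is already met when the one before it is completed fails the run):
1. the screwdriver is lifted out of the stand (z of screwdriver in the frame of stand_hole above 0.003 m), for 0.1 s.
2. the lid is held shut by its lock, with the screwdriver withdrawn (value of joint lid below 0.012 rad and contact force between anything else and terminal_box below 0.3 N and distance between screwdriver and lock above 0.02 m), for 0.3 s.
At the end, for the whole second after the job is handed in: The lid stays shut by its lock (hinge angle under 0.012 rad), and the screwdriver stands at rest in its hole in the stand: tip within 10 mm of the hole's axis and at least 74 mm below the plate's top, within 0.12 rad of upright (value of joint lid below 0.012 rad and horizontal distance between screwdriver and stand_hole below 0.01 m and z of screwdriver in the frame of stand_hole below -0.074 m and angle between screwdriver's own z axis and vertical below 0.12 rad and linear speed of screwdriver below 0.02 m/s); the robot touches nothing.
It fails at once if the lid is leaned on so hard that its gasket is crushed (hinge angle below -0.022 rad, about 25 N at the lock) (value of joint lid below -0.022 rad).
It fails at once if the blade is pressed with more than 12 N on the lock while it is not in the slot (tip less than 2 mm below the insert's face), which scores the brass (contact force between screwdriver and terminal_box above 12 N and z of screwdriver in the frame of lock above -0.002 m).
It fails at once if a bystander is moved by more than 20 mm (distance of any of stapler, glue_stick, hex_key, linen_tester from where it was at the start of the episode above 0.02 m).
It also fails if it takes over 72 s, if anything falls off the work surface, if the arm or the gripper's body presses on something with over 40 N, if the wrist force passes 120 N, or if a joint passes its speed limit or range.

## Robot

A 6-joint arm with a two-finger parallel gripper is mounted at the origin on a cart in front of the work surface, level with it; the furniture and walls round the work are solid. World frame = base frame: x ahead of the robot, y to its left, z up, the work surface at z = 0. Lengths are in m, angles in rad, forces in N, time in s.
With the tool pointing down it reaches from about 0.35 to 0.775 m from the base axis. Payload 7.3 kg.
Tool frame: the origin (TCP) lies midway between the tips of the shut fingers; the grasp point (between the pads) lies grasp_offset behind it (grasp_offset is the distance from the TCP to the grasp point, in m); z points along the fingers, y is the line along which they close (so a half turn about z gives the same grasp; the last joint's range is limited). The gripper opens to 92 mm and grips with 3 to 60 N. Pads are 19 mm wide; open, the fingers measure 130 mm over their backs; the gripper's body (75 mm by 190 mm) begins 47 mm behind the grasp point.
Start: joints at [0.988, 0.342, 1.524, -0, 1.275, -0.146], TCP at [0.222, 0.476, 0.227] pointing down, gripper open.
Joint ranges: [-2.53, 2.53], [-0.77, 2.02], [0.04, 2.7], [-1, 4.14], [0.28, 2.66], [-3.11, 3.11]. Speed limits (rad/s): [2.57, 2.57, 3.14, 3.14, 3.14, 3.14].

## Interface

Orientations are given as [roll, pitch, yaw] about the fixed x, y, z axes, in that order (R = Rz(yaw) Ry(pitch) Rx(roll)).
In Python, from cell import * gives the robot as it stands.
- The arm moves only by the tool step_arm, never from a script. Its argument "plan" is a list of rows, each a list of 5 numbers: the closure, from -1 (fully open) to 1 (shut), then the shift along the tool's x, y, z in m, then the turn about the tool's z in rad. In form: [[hand, x, y, z, twist], ...]. A call has 1 to 20 rows; each row is the pose to reach, as a shift and turn from the pose commanded when the call began, along the tool's axes at that moment; what a row does not reach only later rows make up. A row lasts 1/8 s, in which the tool goes at most 62.5 mm and 10.7 degrees, less where a joint would pass 70% of its speed; a pose out of reach is approached as far as the arm can. A call with a gripper value outside its range is refused whole. The fingers move at their own pace and stop on an object; "grip_force" is the grip in N (left out, the last holds). Time passes only in rows, so rows that repeat a pose let the fingers close. It gives the time, the measured TCP pose, the force, the opening and the grip force at its end, in the units of the state.
- observe(): the state, without advancing time (a new reading comes with each control period).
- read_camera(name): name is "scene" or "side" or "wrist"; returns a dict with "img" (420x560x3 uint8, red, green, blue), "range_z" (420x560 float32, m along the optical axis (not along the pixel's ray), 0 where there is no reading), "fx", "fy", "cx", "cy" (pixels), "k1" (the pictures are not rectified: a ray, as slopes to the right and down, at radius r is drawn at 1 + k1 r^2 times it, then the intrinsics apply), "R" (3x3) and "t" (3): a world point X has camera coordinates R X + t; the wrist camera has in their place "T_tool_cam" (4x4, takes a point from camera to tool coordinates, whose origin is the TCP and whose axes are the flange's). Camera axes: x right, y down, z forward; pixel columns grow to the right and rows downward; lengths in m; the calibration is good to about 2 mm. A picture is of the moment at which its call begins: read the wrist's pose just before it.
- hand_in(): hands the job in; it is judged then, once.
The state is a dict: "time": time; "qpos": joint angles; "qvel": joint speeds; "joint_efforts": joint torques, N m; "tool_pos": TCP position; "tool_rot": TCP orientation; "contact_force": force on the tool from outside, world axes, zero at the start; "torque": the same for the moment, N m; "opening": finger opening in m; "grip_force": force on a finger pad.
Only numpy, scipy, OpenCV 4.12 (cv2) and the standard library are available. Lean on these libraries where they do the work, as an engineer would, in place of code of your own. Each camera call takes 0.05 s, during which the arm holds its last target. There are 200 camera calls.

## Working session

There is one attempt and no reset: what is moved stays moved. The work goes in short steps, Python scripts to look and compute and a tool call to move; the robot and the scene stay as the last step left them, time stands still between calls to the robot, and variables do not carry over. Pictures are saved under pics/ and viewed, at most 10 in all, crops included, and the job is handed in when it is done.

Besides the shell and the picture viewer there is one more tool, called after "Emit:" in YAML: its name, and indented under it one key for each argument. step_arm: Moves the arm, as the interface text tells. Its arguments: {"type":"object","properties":{"plan":{"type":"array","items":{"type":"array","items":{"type":"number"}}},"grip_force":{"type":"number"}},"required":["plan"]}

```bash
ls; mkdir -p pics
python3 - <<'E'
from cell import *
import cv2,numpy as np
s=observe();print({k:np.round(v,3).tolist() for k,v in s.items()})
a=read_camera("scene");b=read_camera("side")
for n,c in(("scene",a),("side",b)):
    print(n,c["fx"],c["k1"],np.round(-c["R"].T@c["t"],3),np.round(c["R"],2).tolist())
    cv2.imwrite(f"pics/{n}0.png",c["img"][...,::-1])
    np.savez(f"{n}0.npz",**c)
E
```

```text
pics
{'time': 0.0, 'qpos': [0.988, 0.343, 1.525, 0.0, 1.275, -0.146], 'qvel': [-0.001, 0.001, 0.001, -0.001, 0.0, 0.002], 'joint_efforts': [-0.002, -43.123, -24.422, 0.072, 0.056, -0.0], 'tool_pos': [0.222, 0.475, 0.226], 'tool_rot': [-3.14, -0.0, 2.705], 'contact_force': [0.011, -0.117, -0.266], 'torque': [-0.078, 0.056, 0.003], 'grip_force': 0.0, 'opening': 0.092}
scene 525.812572937496 0.0005926646079046009 [-0.288 -0.49   0.917] [[0.51, -0.86, -0.0], [-0.56, -0.32, -0.77], [0.66, 0.39, -0.64]]
side 414.72036696461424 0.005916607690451213 [0.28  0.73  0.486] [[-0.93, -0.36, 0.01], [-0.17, 0.4, -0.9], [0.31, -0.84, -0.43]]
```

View pics/scene0.png

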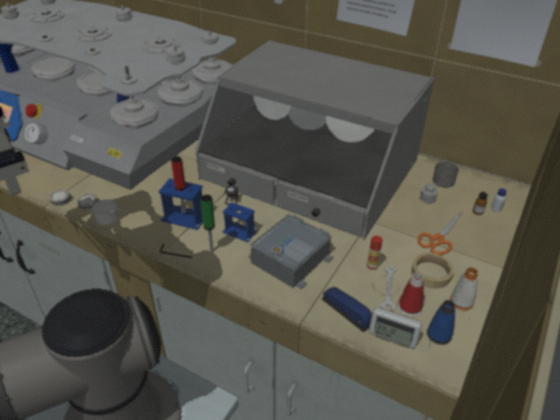

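View pics/side0.png

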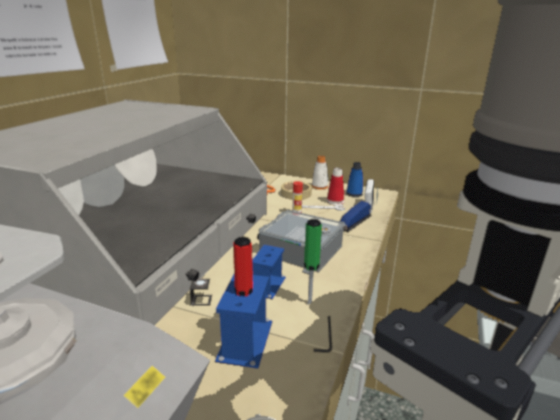

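The red screwdriver is at (178,173) in the scene view, in the larger blue stand (182,203). A smaller stand at (238,222) and a green screwdriver at (208,212) are the look-alikes. The side view shows the red one at (243,265) and the box at (300,240). Next I'll measure from the range images and make one crop to confirm.

```bash
cat > h.py <<'E'
import numpy as np,cv2
from scipy.spatial.transform import Rotation as Ro
def load(n): return dict(np.load(n))
def rays(c,uv):
    uv=np.atleast_2d(uv).astype(float)
    d=np.stack([(uv[:,0]-c["cx"])/c["fx"],(uv[:,1]-c["cy"])/c["fy"]],1);s=d.copy()
    for _ in range(8): s=d/(1+c["k1"]*(s**2).sum(1,keepdims=True))
    return np.c_[s,np.ones(len(s))]
def ext(c,st=None):
    "camera->world R,t"
    if "R" in c: return c["R"].T,-c["R"].T@c["t"]
    Rt=Ro.from_euler("xyz",c["tool_rot"]).as_matrix();T=c["T_tool_cam"]
    return Rt@T[:3,:3],Rt@T[:3,3]+c["tool_pos"]
def cloud(c):
    v,u=np.mgrid[0:420,0:560];r=rays(c,np.c_[u.ravel(),v.ravel()])*c["range_z"].reshape(-1,1)
    R,t=ext(c);p=(r@R.T+t);p[c["range_z"].ravel()==0]=np.nan
    return p.reshape(420,560,3)
def onplane(c,uv,z):
    R,t=ext(c);d=rays(c,uv)@R.T
    return t+d*((z-t[2])/d[:,2])[:,None]
def shot(name):
    from cell import read_camera,observe
    s=observe();c=dict(read_camera(name));c["tool_rot"]=np.array(s["tool_rot"]);c["tool_pos"]=np.array(s["tool_pos"]);return c
def hsv(c): return cv2.cvtColor(np.ascontiguousarray(c["img"]),cv2.COLOR_RGB2HSV)
E
python3 - <<'E'
from h import *
for n in("scene","side"):
    c=load(n+"0.npz");P=cloud(c);H=hsv(c)
    red=((H[...,0]<8)|(H[...,0]>172))&(H[...,1]>150)&(H[...,2]>50)
    k,l,st,ce=cv2.connectedComponentsWithStats(red.astype(np.uint8))
    for i in range(1,k):
        if st[i,4]>60:
            p=P[l==i];p=p[np.isfinite(p[:,0])];print(n,"red",st[i],np.round(np.median(p,0),3),np.round(p.min(0),3),np.round(p.max(0),3))
    bl=(H[...,0]>100)&(H[...,0]<125)&(H[...,1]>140)&(H[...,2]>40)
    k,l,st,ce=cv2.connectedComponentsWithStats(bl.astype(np.uint8))
    for i in range(1,k):
        if st[i,4]>150:
            p=P[l==i];p=p[np.isfinite(p[:,0])];zt=np.percentile(p[:,2],95);q=p[abs(p[:,2]-zt)<.006]
            print(n,"blue",st[i],"top",round(zt,3),len(q),np.round(cv2.minAreaRect((q[:,:2]*1000).astype(np.float32)),1) if 0 else cv2.minAreaRect((q[:,:2]*1000).astype(np.float32)))
    m=(P[...,2]>.045)&(P[...,2]<.072)&(P[...,0]>.3)&(P[...,0]<.9)&(abs(P[...,1])<.4)&(H[...,1]<120)
    k,l,st,ce=cv2.connectedComponentsWithStats(m.astype(np.uint8))
    for i in range(1,k):
        if st[i,4]>150:
            p=P[l==i];print(n,"box?",st[i],np.round(np.median(p,0),3),cv2.minAreaRect((p[:,:2]*1000).astype(np.float32)))
c=load("scene0.npz");cv2.imwrite("pics/crop1.png",cv2.resize(c["img"][140:290,140:340,::-1],None,fx=4,fy=4,interpolation=cv2.INTER_CUBIC))
E
```

```text
scene red [ 26 105  10  11  89] [0.541 0.811 0.158] [0.531 0.798 0.143] [0.555 0.828 0.169]
scene red [173 162  12  28 230] [0.511 0.244 0.147] [0.503 0.237 0.105] [0.524 0.257 0.189]
scene red [371 236  11  14 106] [ 0.594 -0.253  0.086] [ 0.587 -0.262  0.065] [ 0.611 -0.242  0.093]
scene red [401 284  21  28 440] [ 0.507 -0.374  0.045] [ 0.498 -0.394  0.013] [ 0.523 -0.352  0.082]
scene blue [  0  44  18  28 292] top 0.244 29 ((692.9426879882812, 1074.66259765625), (17.815866470336914, 30.91263771057129), 49.840370178222656)
scene blue [  0  91  22  50 491] top 0.157 93 ((569.3295288085938, 949.8591918945312), (87.33385467529297, 20.311716079711914), 89.17097473144531)
scene blue [160 180  41  20 394] top 0.102 331 ((516.3460693359375, 248.0207977294922), (57.43240737915039, 92.09801483154297), 11.16854476928711)
scene blue [225 204  28  16 244] top 0.074 224 ((542.9722900390625, 90.79658508300781), (40.5497932434082, 65.9876480102539), 0.8354926705360413)
scene blue [166 208  31  20 348] top 0.02 8 ((505.04058837890625, 203.12879943847656), (9.43790340423584, 3.787881851196289), 1
[... 1143 characters left out ...]
4375, -433.5374755859375), (26.556528091430664, 9.543136596679688), 9.03715705871582)
side blue [343 203  27  23 314] top 0.044 110 ((436.69140625, -249.08804321289062), (84.80087280273438, 19.9127254486084), 73.74102783203125)
side blue [ 217  246   67  121 4250] top 0.1 1098 ((517.7259521484375, 253.9589385986328), (58.235694885253906, 99.10298156738281), 10.577614784240723)
side box? [  32  192  235  128 2659] [0.669 0.25  0.06 ] ((689.1477661132812, 100.13578796386719), (566.7488403320312, 207.29171752929688), 66.6792984008789)
side box? [ 258  210   87   44 1752] [ 0.54  -0.051  0.058] ((530.3096313476562, -63.88933563232422), (135.60568237304688, 162.08404541015625), 80.72272491455078)
```

View pics/crop1.png

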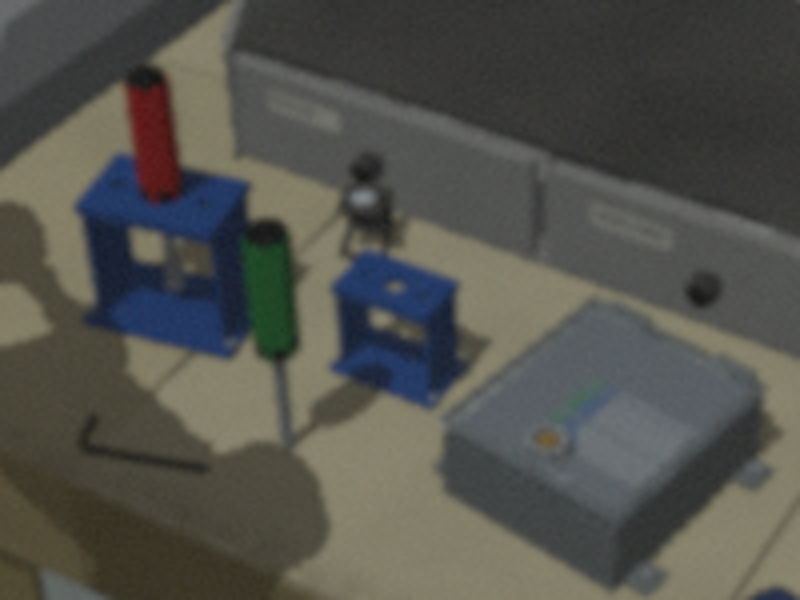

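Confirmed: the red screwdriver is in the 60x96 stand with its top at 100 mm (crop 150,130). The small stand's top measures 40x66 at about 74 mm, and the green driver is not the one meant. The lock is at crop (548,440). Next I'll check the clearances and the tool geometry.

Run:
```python
from h import *
import cell
from cell import *
print([k for k in dir(cell) if k[0]!='_'][:40]); print(getattr(cell,"grasp_offset",None))
c=shot("wrist");print(np.round(c["T_tool_cam"],3).tolist(),c["fx"],c["cx"],c["cy"],c["k1"])
P=np.concatenate([cloud(load(n+"0.npz")).reshape(-1,3) for n in("scene","side")]);P=P[np.isfinite(P[:,0])]
for z0 in(.1,.15,.2,.25,.3):
  for (x,y) in((.517,.25),(.476,-.057)):
    q=P[(P[:,2]>z0)&(P[:,2]<z0+.05)];d=np.hypot(q[:,0]-x,q[:,1]-y);k=(d>.03)&(d<.25);q=q[k];d=d[k]
    if len(d): i=np.argsort(d)[min(5,len(d)-1)];print(z0,(x,y),round(d[i],3),np.round(q[i],3), "minx",np.round(np.percentile(q[abs(q[:,1]-y)<.1][:,0],5),3) if (abs(q[:,1]-y)<.1).any() else None)
```

```text
['IKError', 'grasp_offset', 'hand_in', 'observe', 'read_camera']
0.0188
[[0.0, -0.968, -0.252, 0.068], [1.0, 0.0, -0.0, -0.0], [0.0, -0.252, 0.968, -0.158], [0.0, 0.0, 0.0, 1.0]] 344.29997310440586 273.67355205224464 216.2684214130414 -0.06756411062064585
0.1 (0.517, 0.25) 0.03 [0.498 0.274 0.101] minx 0.538
0.1 (0.476, -0.057) 0.16 [0.449 0.101 0.148] minx 0.677
0.15 (0.517, 0.25) 0.134 [0.456 0.13  0.164] minx 0.713
0.15 (0.476, -0.057) 0.162 [0.452 0.103 0.151] minx None
0.2 (0.517, 0.25) 0.241 [0.749 0.315 0.205] minx 0.748
0.25 (0.517, 0.25) 0.231 [0.643 0.444 0.267] minx None
```

Emit:
step_arm:
  plan:
    - [-1, 0, 0, -0.06, 0]
    - [-1, -0.06, -0.013, -0.07, 0]
    - [-1, -0.12, -0.026, -0.07, 0]
    - [-1, -0.18, -0.039, -0.07, 0]
    - [-1, -0.24, -0.052, -0.07, 0]
    - [-1, -0.3, -0.065, -0.07, 0]
    - [-1, -0.36, -0.077, -0.07, 0]
    - [-1, -0.362, -0.077, -0.07, 0]
    - [-1, -0.362, -0.077, -0.07, 0]

```text
time: 1.27
tool_pos: [0.5171, 0.2529, 0.2962]
tool_rot: [-3.141, -0.001, 2.704]
contact_force: [-0.4, -0.6, 0.1]
opening: 0.0917
grip_force: 0.0
```

Run:
```python
from h import *
from cell import *
print({k:np.round(v,3).tolist() for k,v in observe().items()})
c=shot("wrist");np.savez("w1.npz",**c)
cv2.imwrite("pics/w1.png",c["img"][...,::-1])
P=cloud(c);H=hsv(c)
red=((H[...,0]<8)|(H[...,0]>172))&(H[...,1]>120)&(H[...,2]>40)
k,l,st,ce=cv2.connectedComponentsWithStats(red.astype(np.uint8));i=1+np.argmax(st[1:,4]);print(st[i])
p=P[l==i];print(np.round(np.nanmin(p,0),3),np.round(np.nanmax(p,0),3))
m=(abs(P[...,2]-.194)<.006)&(np.hypot(P[...,0]-.517,P[...,1]-.252)<.03)
print(m.sum(),P[m].mean(0),P[m].min(0),P[m].max(0))
b=(abs(P[...,2]-.1)<.005)&(H[...,0]>100)&(H[...,0]<125)&(H[...,1]>100)
print(cv2.minAreaRect((P[b][:,:2]*1000).astype(np.float32)))
```

```text
{'time': 1.275, 'qpos': [0.321, 0.398, 1.25, 0.001, 1.496, -0.812], 'qvel': [0.031, -0.019, 0.008, 0.001, 0.0, 0.0], 'joint_efforts': [-1.465, -46.934, -26.415, -0.087, 0.032, -0.033], 'tool_pos': [0.517, 0.253, 0.296], 'tool_rot': [-3.141, -0.001, 2.704], 'contact_force': [-0.402, -0.643, 0.061], 'torque': [0.004, -0.028, -0.009], 'grip_force': 0.0, 'opening': 0.092}
[261 184  32  34 500]
[0.505 0.245 0.11 ] [0.525 0.267 0.191]
746 [0.51783436 0.25355363 0.192334  ] [0.50592877 0.24043542 0.18800239] [0.53142203 0.26535346 0.19570175]
((524.9906616210938, 201.55770874023438), (64.70298767089844, 201.70962524414062), 7.265100002288818)
```

View pics/w1.png

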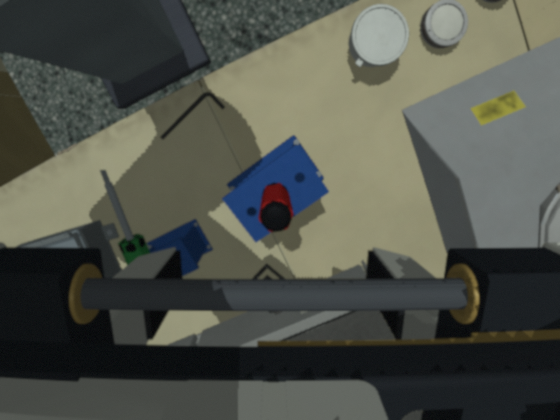

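The wrist view shows the red driver's cap at (275,215), under the TCP, with the green driver at (133,248) clear of the fingers. I'll estimate the direction of the flats before gripping.

Run:
```python
from h import *
for f in("side0.npz","scene0.npz","w1.npz"):
    c=load(f);P=cloud(c);H=hsv(c)
    red=((H[...,0]<8)|(H[...,0]>172))&(H[...,1]>120)&(H[...,2]>40)&(np.hypot(P[...,0]-.517,P[...,1]-.252)<.03)&(P[...,2]>.105)&(P[...,2]<.184)
    red=cv2.erode(red.astype(np.uint8),np.ones((1,3)))>0
    p=P[red][:,:2]
    R,t=ext(c);vd=np.array([.517,.252])-t[:2];vd/=np.linalg.norm(vd);s=np.array([-vd[1],vd[0]])
    a=(p-[.517,.252])@s*1e3;b=(p-[.517,.252])@vd*1e3
    print(f,"view az",round(np.degrees(np.arctan2(vd[1],vd[0])),1),len(p))
    for lo in np.arange(-15,15,3):
        k=(a>=lo)&(a<lo+3)
        if k.sum()>5:print(lo+1.5,round(np.median(b[k]),2),k.sum(),round(np.median(c["img"][red][k].sum(1))))
```

```text
side0.npz view az -63.7 666
-7.5 -9.06 82 234
-4.5 -12.66 85 233
-1.5 -14.28 92 230
1.5 -14.58 92 223
4.5 -13.81 88 220
7.5 -13.23 88 218
10.5 -12.46 89 206
13.5 -10.27 50 184
scene0.npz view az 42.7 191
-10.5 -7.17 21 122
-7.5 -9.71 28 136
-4.5 -8.72 30 140
-1.5 -10.19 32 142
1.5 -10.37 30 142
4.5 -10.05 30 146
7.5 -8.05 20 158
w1.npz view az -25.7 302
-7.5 -9.69 28 122
-4.5 -10.65 46 127
-1.5 -11.43 51 128
1.5 -12.1 44 128
4.5 -12.47 50 126
7.5 -11.7 38 114
10.5 -8.49 35 104
13.5 -6.3 10 103
```

Emit:
step_arm:
  plan:
    - [-1, 0, 0, 0, 0.18]
    - [-1, 0, 0, 0.03, 0.36]
    - [-1, 0, 0, 0.08, 0.36]
    - [-1, 0, 0, 0.12, 0.36]
    - [-1, 0, 0, 0.15, 0.36]
    - [-1, 0, 0, 0.15, 0.36]
    - [1, 0, 0, 0.15, 0.36]
    - [1, 0, 0, 0.15, 0.36]
    - [1, 0, 0, 0.15, 0.36]
    - [1, 0, 0, 0.15, 0.36]
    - [1, 0, 0, 0.15, 0.36]
    - [1, 0, 0, 0.15, 0.36]
  grip_force: 55

```text
time: 2.82
tool_pos: [0.5176, 0.2528, 0.1467]
tool_rot: [3.142, -0.0, 2.345]
contact_force: [0.1, 0.7, -1.0]
opening: 0.0364
grip_force: 0.0
```

Emit:
step_arm:
  plan:
    - [1, 0, 0, 0, 0]
    - [1, 0, 0, 0, 0]
    - [1, 0, 0, 0, 0]
    - [1, 0, 0, 0, 0]

```text
time: 3.32
tool_pos: [0.5176, 0.2528, 0.1467]
tool_rot: [3.141, 0.0, 2.345]
contact_force: [0.8, 0.6, -0.9]
opening: 0.0261
grip_force: 55.0
```

Emit:
step_arm:
  plan:
    - [1, 0, 0, -0.03, 0]
    - [1, 0, 0, -0.07, 0]
    - [1, 0, 0, -0.11, 0]
    - [1, 0, 0, -0.125, 0]
    - [1, 0, 0, -0.125, 0]
    - [1, 0, 0, -0.125, 0]

```text
time: 4.08
tool_pos: [0.5168, 0.2525, 0.2697]
tool_rot: [-3.139, -0.002, 2.345]
contact_force: [0.1, -0.7, -1.5]
opening: 0.0255
grip_force: 55.0
```

Run:
```python
from h import *
from cell import *
s=observe();print({k:np.round(v,3).tolist() for k,v in s.items() if k in("qpos","tool_pos","tool_rot","contact_force")})
x,y,z=s["tool_pos"];tip=np.array([x,y,z+.0188-.145])
out=[]
for n in("side","scene"):
    c=shot(n);np.savez(n+"1.npz",**c)
    px=[]
    for h in(0,.014,.08,.145):
        q=c["R"]@(tip+[0,0,h])+c["t"];px.append([c["fx"]*q[0]/q[2]+c["cx"],c["fy"]*q[1]/q[2]+c["cy"]])
    px=np.array(px);print(n,np.round(px,1).tolist(),"px/12mm",round(c["fx"]*.012/q[2],1))
    u,v=px[1].astype(int);out.append(cv2.resize(c["img"][v-60:v+30,u-30:u+30,::-1],(400,600),interpolation=cv2.INTER_CUBIC))
cv2.imwrite("pics/blade.png",np.hstack(out))
```

```text
{'qpos': [0.321, 0.41, 1.301, 0.0, 1.433, -0.453], 'tool_pos': [0.517, 0.253, 0.27], 'tool_rot': [-3.139, -0.002, 2.345], 'contact_force': [0.119, -0.659, -1.472]}
side [[244.5, 267.4], [244.2, 259.4], [243.1, 219.9], [241.9, 177.0]] px/12mm 8.8
scene [[177.2, 174.2], [176.6, 169.7], [173.3, 147.3], [170.0, 123.7]] px/12mm 5.2
```

View pics/blade.png

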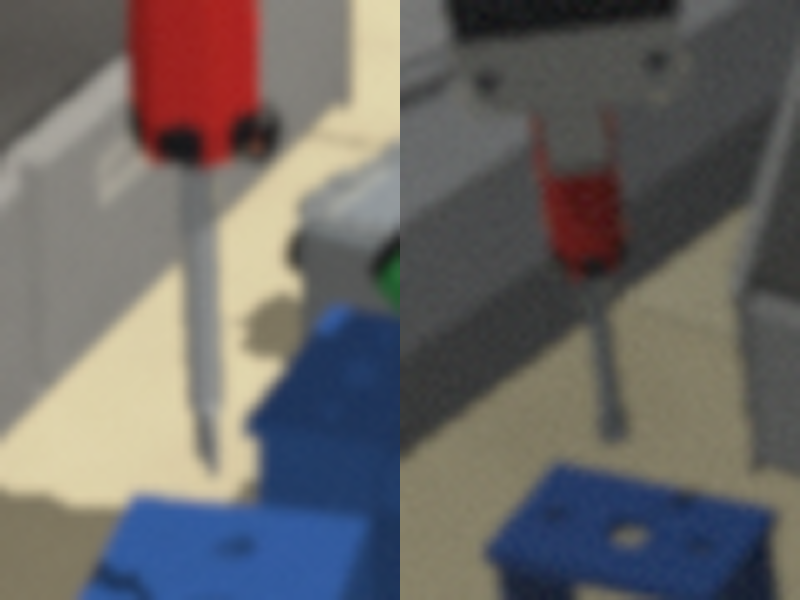

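The side view shows the blade edge-on (210,440) and the scene view shows it at full width (612,420). So the blade's width lies along the tool's x. Next I'll locate the lock.

Run:
```python
from h import *
pts=[]
for n in("scene","side"):
    c=load(n+"0.npz");H=hsv(c)
    P=cloud(c)
    m=(H[...,0]>8)&(H[...,0]<26)&(H[...,1]>90)&(abs(P[...,0]-.476)<.06)&(abs(P[...,1]+.057)<.06)&(P[...,2]>.05)
    k,l,st,ce=cv2.connectedComponentsWithStats(m.astype(np.uint8))
    for i in range(1,k):
        if st[i,4]>2: print(n,st[i],ce[i],onplane(c,ce[i],.067).round(4),np.nanmedian(P[l==i],0).round(4))
    # box lid rectangle with better: top plane points
    b=(P[...,2]>.05)&(P[...,2]<.066)&(np.hypot(P[...,0]-.53,P[...,1]+.065)<.11)
    q=P[b][:,:2]*1000;print(n,cv2.minAreaRect(q.astype(np.float32)))
```

```text
scene [275 249   4   2   8] [276.5 249.5] [[ 0.4757 -0.0579  0.067 ]] [ 0.4783 -0.0564  0.0636]
scene ((530.6155395507812, -66.44880676269531), (136.11862182617188, 163.27862548828125), 81.70392608642578)
side ((530.3096313476562, -63.88933563232422), (135.60568237304688, 162.08404541015625), 80.72272491455078)
```

Emit:
step_arm:
  plan:
    - [1, -0.04, -0.041, 0, 0]
    - [1, -0.08, -0.082, 0, 0]
    - [1, -0.12, -0.123, 0, 0]
    - [1, -0.16, -0.164, 0, 0]
    - [1, -0.2, -0.205, 0, 0]
    - [1, -0.239, -0.246, 0, 0]
    - [1, -0.239, -0.246, 0, 0]
    - [1, -0.239, -0.246, 0, 0]
    - [1, -0.239, -0.246, 0, 0]

```text
time: 5.3
tool_pos: [0.5087, -0.0887, 0.2714]
tool_rot: [3.141, -0.001, 2.347]
contact_force: [-0.3, -0.6, -1.6]
opening: 0.0255
grip_force: 55.0
```

Run:
```python
from h import *
from cell import *
print({k:np.round(v,3).tolist() for k,v in observe().items() if k in("qpos","tool_pos","tool_rot","contact_force","torque")})
c=shot("wrist");np.savez("w2.npz",**c)
R,t=ext(c);q=R.T@(np.array([.4765,-.058,.067])-t);uv=q[:2]/q[2]*c["fx"]+[c["cx"],c["cy"]];print(uv)
u,v=uv.astype(int);v=max(v,40);u0,v0=max(u-40,0),max(v-40,0);print(u0,v0)
cr=cv2.resize(c["img"][v0:v0+80,u0:u0+80,::-1],(480,480),interpolation=cv2.INTER_CUBIC)
full=cv2.resize(c["img"][...,::-1],(320,240));pad=np.zeros((480,320,3),np.uint8);pad[:240]=full
cv2.imwrite("pics/w2.png",np.hstack([cr,pad]))
```

```text
{'qpos': [-0.321, 0.295, 1.467, 0.0, 1.38, -1.097], 'tool_pos': [0.509, -0.089, 0.271], 'tool_rot': [3.141, -0.001, 2.347], 'contact_force': [-0.32, -0.587, -1.607], 'torque': [-0.017, -0.051, 0.06]}
[272.53113381 149.801241  ]
232 109
```

View pics/w2.png

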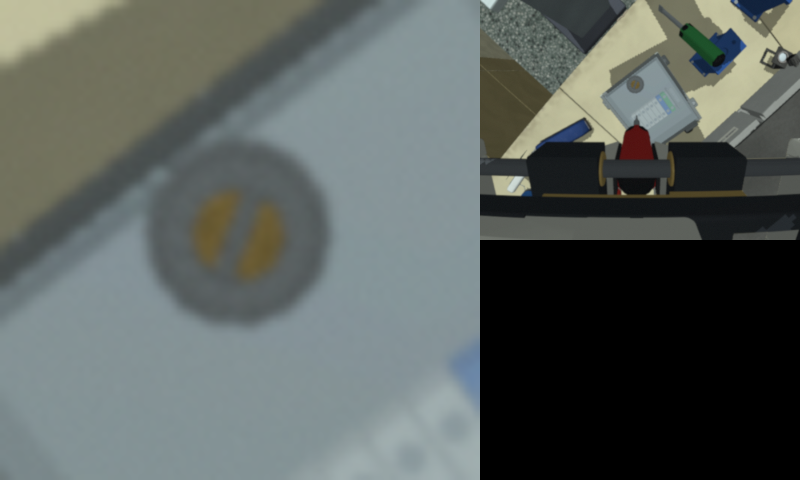

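The wrist crop shows the insert centred at crop (240,235), that is pixel (272,148). The slot runs from about (222,275) to (256,190). I'll compute its angle and position, and the tip's pixel (about 275,213).

Run:
```python
from h import *
c=load("w2.npz");H=hsv(c);R,t=ext(c)
m=(H[...,0]>8)&(H[...,0]<26)&(H[...,1]>110);m[:133]=0;m[163:]=0;m[:,:257]=0;m[:,290:]=0
v,u=np.nonzero(m);p=onplane(c,np.c_[u,v],.0673)[:,:2]
_,lab,cen=cv2.kmeans(p.astype(np.float32),2,None,(3,50,1e-7),5,0)
d=cen[1]-cen[0];print(len(p),"centre",cen.mean(0),p.mean(0),"bbox mid",(p.min(0)+p.max(0))/2,"sep",np.linalg.norm(d),"slot az",(np.degrees(np.arctan2(d[1],d[0]))+90)%180)
# collar ring from range: above-lid points
P=cloud(c);k=(P[...,2]>.066)&(P[...,2]<.082)&(np.hypot(P[...,0]-.4765,P[...,1]+.058)<.03)
q=P[k];print("collar",k.sum(),q[:,2].mean(),cv2.minEnclosingCircle((q[:,:2]*1e3).astype(np.float32)), q.mean(0))
# lid edges yaw
b=(P[...,2]>.052)&(P[...,2]<.070)&(np.hypot(P[...,0]-.53,P[...,1]+.065)<.115)
print(cv2.minAreaRect((P[b][:,:2]*1000).astype(np.float32)))
# tip: dark-shank pixels near predicted
x,y,z=c["tool_pos"];tip=np.array([x,y,z+.0188-.145]);q=R.T@(tip-t);print("tip pred",q[:2]/q[2]*c["fx"]+[c["cx"],c["cy"]],q[2])
print(c["img"][195:225:2,258:296:3].mean(2).astype(int))
cv2.imwrite("pics/tip.png",cv2.resize(c["img"][185:245,245:305,::-1],(480,480),interpolation=cv2.INTER_CUBIC))
```

```text
60 centre [ 0.47387898 -0.05734931] [ 0.47401541 -0.05728351] bbox mid [ 0.47395929 -0.05730577] sep 0.009088405 slot az 115.745056
collar 490 0.06937523190329552 ((473.84124755859375, -57.428367614746094), 13.671481132507324) [ 0.47380602 -0.05729486  0.06937523]
((530.5884399414062, -66.0873794555664), (134.9188690185547, 161.56704711914062), 81.2747802734375)
tip pred [273.98482943 209.06628795] 0.29167924167700465
[[141 141 140 141 145 154 162 162 165 150 160 161 167]
 [141 141 141 146 152 163 168 164 160 151 161 164 165]
 [140 141 144 153 159 164 161 154 161 163 167 169 160]
 [141 142 146 162 167 145 152 149 164 162 168 169 163]
 [141 141 148 167 163 109 149 158 168 162 167 169 167]
 [141 142 149 165 152 102 145 166 168 167 161 168 168]
 [139 143 149 157 151  91 135 164 168 168 161 168 168]
 [136 141 147 150 136  78 107 158 168 168 166 162 167]
 [132 139 142 148  94  72  77 147 164 169 167 161 167]
 [131 134 141 140  77  71  72 131 160 166 168 166 162]
 [130 131 137 135  76  71  70 121 164 163 168 167 161]
 [130 131 133 133  72  66  67 118 166 159 167 159 158]
 [127 129 124 110  54  44  49  97 151 161 163 152 154]
 [117 114  69  39  36  35  41  31  70 118 157 156 159]
 [115  60  18  24  39  40  42  29  17  40 128 161 166]]
```

View pics/tip.png

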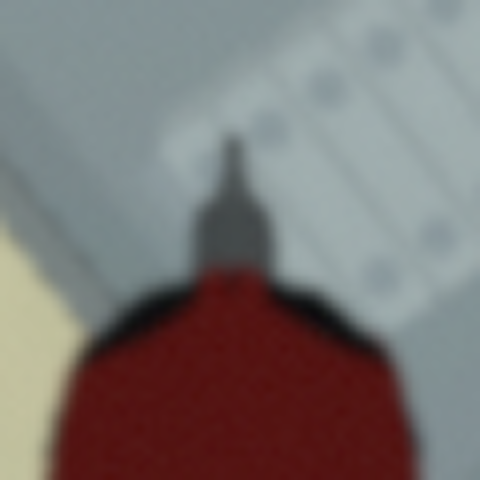

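Emit:
step_arm:
  plan:
    - [1, 0.024, -0.001, 0, 0.16]
    - [1, 0.047, -0.003, 0.01, 0.328]
    - [1, 0.047, -0.003, 0.04, 0.328]
    - [1, 0.047, -0.003, 0.06, 0.328]
    - [1, 0.047, -0.003, 0.06, 0.328]
    - [1, 0.047, -0.003, 0.06, 0.328]
    - [1, 0.047, -0.003, 0.06, 0.328]

```text
time: 6.22
tool_pos: [0.4742, -0.0585, 0.2127]
tool_rot: [3.14, 0.001, 2.017]
contact_force: [0.1, -0.5, -0.9]
opening: 0.0258
grip_force: 55.0
```

Run:
```python
from h import *
from cell import *
print({k:np.round(v,4).tolist() for k,v in observe().items() if k in("qpos","tool_pos","tool_rot","contact_force","torque")})
c=shot("wrist");R,t=ext(c);np.savez("w3.npz",**c)
a=shot("side");b=shot("scene");out=[]
x,y,z=c["tool_pos"];tip=np.array([x,y,z+.0188-.145])
for d in(a,b):
    q=d["R"]@tip+d["t"];u,v=(q[:2]/q[2]*d["fx"]+[d["cx"],d["cy"]]);print(u,v);u=int(u);v=int(v)
    out.append(cv2.resize(d["img"][v-20:v+20,u-20:u+20,::-1],(400,400),interpolation=cv2.INTER_CUBIC))
q=R.T@(tip-t);print(q[:2]/q[2]*c["fx"]+[c["cx"],c["cy"]])
cv2.imwrite("pics/app.png",np.hstack(out))
```

```text
{'qpos': [-0.2833, 0.2676, 1.6724, 0.0001, 1.1998, -0.7298], 'tool_pos': [0.4742, -0.0585, 0.2127], 'tool_rot': [3.1401, 0.0012, 2.0172], 'contact_force': [0.0518, -0.4586, -0.8932], 'torque': [-0.0698, 0.0301, 0.0489]}
324.63132491706267 221.23405625658302
276.42476415046207 243.84589874155094
[273.77193562 208.67508835]
```

View pics/app.png

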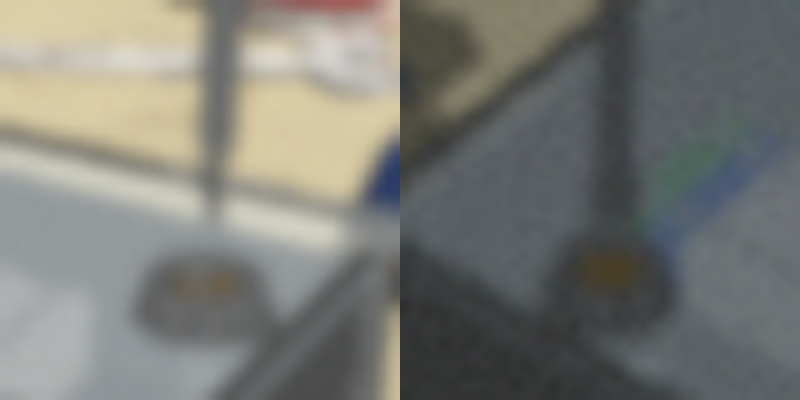

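The tip hangs centred over the lock in both views, about 1 mm toward -y. I'll correct that and lower.

Emit:
step_arm:
  plan:
    - [1, 0.0012, 0.0002, 0.004, 0]
    - [1, 0.0012, 0.0002, 0.008, 0]
    - [1, 0.0012, 0.0002, 0.012, 0]
    - [1, 0.0012, 0.0002, 0.014, 0]
    - [1, 0.0012, 0.0002, 0.016, 0]
    - [1, 0.0012, 0.0002, 0.016, 0]
    - [1, 0.0012, 0.0002, 0.016, 0]

```text
time: 7.25
tool_pos: [0.4734, -0.0574, 0.1958]
tool_rot: [3.141, 0.0, 2.017]
contact_force: [-0.2, -0.2, -1.3]
opening: 0.0261
grip_force: 55.0
```

Emit:
step_arm:
  plan:
    - [1, 0, 0, 0.0005, 0]
    - [1, 0, 0, 0.001, 0]
    - [1, 0, 0, 0.0015, 0]
    - [1, 0, 0, 0.002, 0]
    - [1, 0, 0, 0.002, 0]

```text
time: 7.88
tool_pos: [0.4734, -0.0573, 0.1937]
tool_rot: [3.141, -0.0, 2.017]
contact_force: [0.6, 0.0, -1.0]
opening: 0.0258
grip_force: 55.0
```

Emit:
step_arm:
  plan:
    - [1, 0, 0, 0.0005, 0]
    - [1, 0, 0, 0.001, 0]
    - [1, 0, 0, 0.0015, 0]
    - [1, 0, 0, 0.0015, 0]

```text
time: 8.38
tool_pos: [0.4734, -0.0574, 0.1922]
tool_rot: [3.141, -0.0, 2.017]
contact_force: [-0.2, -0.1, -0.7]
opening: 0.0261
grip_force: 55.0
```

Emit:
step_arm:
  plan:
    - [1, 0, 0, 0.0005, 0]
    - [1, 0, 0, 0.001, 0]
    - [1, 0, 0, 0.0015, 0]
    - [1, 0, 0, 0.0015, 0]

```text
time: 8.88
tool_pos: [0.4734, -0.0574, 0.1907]
tool_rot: [3.141, -0.0, 2.017]
contact_force: [0.2, 1.1, -0.7]
opening: 0.0256
grip_force: 55.0
```

Emit:
step_arm:
  plan:
    - [1, 0, 0, 0.0005, 0]
    - [1, 0, 0, 0.001, 0]
    - [1, 0, 0, 0.0015, 0]
    - [1, 0, 0, 0.0015, 0]

```text
time: 9.38
tool_pos: [0.4734, -0.0574, 0.1893]
tool_rot: [3.141, 0.0, 2.017]
contact_force: [0.2, -0.8, 0.2]
opening: 0.0258
grip_force: 55.0
```

Emit:
step_arm:
  plan:
    - [1, 0, 0, 0.0005, 0]
    - [1, 0, 0, 0.001, 0]
    - [1, 0, 0, 0.001, 0]

```text
time: 9.75
tool_pos: [0.4733, -0.0574, 0.1883]
tool_rot: [3.141, 0.0, 2.017]
contact_force: [-0.6, 0.2, 1.5]
opening: 0.026
grip_force: 55.0
```

Emit:
step_arm:
  plan:
    - [1, 0, 0, 0.0005, 0]
    - [1, 0, 0, 0.001, 0]
    - [1, 0, 0, 0.0015, 0]
    - [1, 0, 0, 0.002, 0]
    - [1, 0, 0, 0.002, 0]
    - [1, 0, 0, 0.002, 0]

```text
time: 10.5
tool_pos: [0.4734, -0.0574, 0.1864]
tool_rot: [3.141, 0.0, 2.017]
contact_force: [-1.9, 0.9, 5.1]
opening: 0.0259
grip_force: 55.0
```

Emit:
step_arm:
  plan:
    - [1, 0, 0, 0.0005, 0]
    - [1, 0, 0, 0.001, 0]
    - [1, 0, 0, 0.0014, 0]
    - [1, 0, 0, 0.0014, 0]
    - [1, 0, 0, 0.0014, 0]

```text
time: 11.12
tool_pos: [0.4733, -0.0574, 0.1853]
tool_rot: [3.141, 0.0, 2.017]
contact_force: [-2.9, 0.2, 8.5]
opening: 0.0256
grip_force: 55.0
```

Emit:
step_arm:
  plan:
    - [1, 0, 0, 0, 0.1]
    - [1, 0, 0, 0, 0.2]
    - [1, 0, 0, 0, 0.3]
    - [1, 0, 0, 0, 0.4]
    - [1, 0, 0, 0, 0.5]
    - [1, 0, 0, 0, 0.6]
    - [1, 0, 0, 0, 0.6]

```text
time: 12.0
tool_pos: [0.4738, -0.0575, 0.1854]
tool_rot: [3.14, 0.0, 1.416]
contact_force: [-1.3, 0.8, 7.0]
opening: 0.0262
grip_force: 55.0
```

Run:
```python
from cell import *
import numpy as np
print({k:np.round(v,4).tolist() for k,v in observe().items() if k in("qpos","tool_pos","tool_rot","contact_force","torque")})
```

```text
{'qpos': [-0.2815, 0.2946, 1.7163, 0.0001, 1.1292, -0.1266], 'tool_pos': [0.4738, -0.0575, 0.1854], 'tool_rot': [3.1401, 0.0001, 1.4158], 'contact_force': [-1.2719, 0.8424, 7.0178], 'torque': [-0.054, 0.441, 0.0481]}
```

Emit:
step_arm:
  plan:
    - [1, 0, 0, 0.0003, 0.1]
    - [1, 0, 0, 0.0007, 0.2]
    - [1, 0, 0, 0.001, 0.3]
    - [1, 0, 0, 0.001, 0.4]
    - [1, 0, 0, 0.001, 0.5]
    - [1, 0, 0, 0.001, 0.6]
    - [1, 0, 0, 0.001, 0.6]

```text
time: 12.88
tool_pos: [0.4737, -0.0574, 0.1846]
tool_rot: [3.141, -0.001, 0.816]
contact_force: [-1.2, 1.0, 9.6]
opening: 0.0257
grip_force: 55.0
```

Emit:
step_arm:
  plan:
    - [1, 0, 0, 0.0003, 0.08]
    - [1, 0, 0, 0.0003, 0.16]
    - [1, 0, 0, 0.0003, 0.24]
    - [1, 0, 0, 0.0003, 0.32]
    - [1, 0, 0, 0.0003, 0.4]
    - [1, 0, 0, 0.0003, 0.48]
    - [1, 0, 0, 0.0003, 0.48]

```text
time: 13.75
tool_pos: [0.4737, -0.0573, 0.1844]
tool_rot: [3.141, -0.001, 0.336]
contact_force: [-1.5, 2.1, 10.0]
opening: 0.0258
grip_force: 55.0
```

Run:
```python
from cell import *
import numpy as np
print({k:np.round(v,4).tolist() for k,v in observe().items() if k in("qpos","tool_pos","tool_rot","contact_force","torque")})
```

```text
{'qpos': [-0.2814, 0.2956, 1.7181, 0.0005, 1.1266, 0.9532], 'tool_pos': [0.4737, -0.0573, 0.1844], 'tool_rot': [3.1412, -0.0013, 0.336], 'contact_force': [-1.4986, 2.0524, 10.0458], 'torque': [0.2376, 0.7056, 0.0263]}
```

Emit:
step_arm:
  plan:
    - [1, 0, 0, 0, 0.08]
    - [1, 0, 0, 0, 0.16]
    - [1, 0, 0, 0, 0.24]
    - [1, 0, 0, 0, 0.32]
    - [1, 0, 0, 0, 0.4]
    - [1, 0, 0, 0, 0.48]
    - [1, 0, 0, 0, 0.54]
    - [1, 0, 0, 0, 0.54]

```text
time: 14.75
tool_pos: [0.4737, -0.0572, 0.1844]
tool_rot: [-3.141, -0.001, -0.204]
contact_force: [-1.2, 1.6, 9.9]
opening: 0.0257
grip_force: 55.0
```

Run:
```python
from cell import *
import numpy as np
print({k:np.round(v,4).tolist() for k,v in observe().items() if k in("qpos","tool_pos","tool_rot","contact_force","torque")})
```

```text
{'qpos': [-0.2814, 0.2956, 1.7181, 0.0006, 1.1266, 1.4929], 'tool_pos': [0.4737, -0.0572, 0.1844], 'tool_rot': [-3.1411, -0.0013, -0.2038], 'contact_force': [-1.2157, 1.6016, 9.8745], 'torque': [0.4172, 0.7665, 0.0662]}
```

Emit:
step_arm:
  plan:
    - [1, 0, 0, 0, 0.04]
    - [1, 0, 0, 0, 0.08]
    - [1, 0, 0, 0, 0.12]
    - [1, 0, 0, 0, 0.12]

```text
time: 15.25
tool_pos: [0.4737, -0.0572, 0.1844]
tool_rot: [-3.141, -0.001, -0.324]
contact_force: [-2.4, 2.3, 9.7]
opening: 0.0257
grip_force: 55.0
```

Run:
```python
from cell import *
import numpy as np
print({k:np.round(v,4).tolist() for k,v in observe().items() if k in("qpos","tool_pos","tool_rot","contact_force","torque")})
```

```text
{'qpos': [-0.2814, 0.2956, 1.718, 0.0007, 1.1266, 1.6128], 'tool_pos': [0.4737, -0.0572, 0.1844], 'tool_rot': [-3.1409, -0.0013, -0.3237], 'contact_force': [-2.4119, 2.2792, 9.7139], 'torque': [0.3716, 0.7157, 0.012]}
```

Emit:
step_arm:
  plan:
    - [1, 0, 0, 0, 0.04]
    - [1, 0, 0, 0, 0.08]
    - [1, 0, 0, 0, 0.12]
    - [1, 0, 0, 0, 0.12]

```text
time: 15.75
tool_pos: [0.4738, -0.0572, 0.1844]
tool_rot: [-3.141, -0.001, -0.444]
contact_force: [-1.6, 1.4, 9.1]
opening: 0.0256
grip_force: 55.0
```

Run:
```python
from cell import *
import numpy as np
for _ in range(3): print({k:np.round(v,4).tolist() for k,v in observe().items() if k in("tool_pos","tool_rot","contact_force","torque")}); read_camera("wrist")
```

```text
{'tool_pos': [0.4738, -0.0572, 0.1844], 'tool_rot': [-3.1407, -0.0015, -0.4435], 'contact_force': [-1.6213, 1.3785, 9.1144], 'torque': [0.4264, 0.708, 0.0456]}
{'tool_pos': [0.4738, -0.0572, 0.1844], 'tool_rot': [-3.1407, -0.0014, -0.4432], 'contact_force': [-1.8655, 0.8515, 9.8574], 'torque': [0.4049, 0.6672, 0.0509]}
{'tool_pos': [0.4738, -0.0572, 0.1844], 'tool_rot': [-3.1407, -0.0015, -0.4431], 'contact_force': [-1.9166, 1.4374, 10.1956], 'torque': [0.4635, 0.7055, 0.0281]}
```

Run:
```python
from h import *
from cell import *
s=observe();print(np.round(s["joint_efforts"],3),s["time"])
w=shot("wrist");a=shot("side");b=shot("scene");np.savez("w4.npz",**w)
R,t=ext(w)
def cr(c,uv,n): u,v=map(int,uv);return cv2.resize(c["img"][v-n:v+n,u-n:u+n,::-1],(390,390),interpolation=cv2.INTER_CUBIC)
L=np.array([.4739,-.0573,.064])
q=R.T@(L-t);o=[cr(w,q[:2]/q[2]*w["fx"]+[w["cx"],w["cy"]],30)]
for d in(a,):
    q=d["R"]@(L+[0,0,.03])+d["t"];o.append(cr(d,q[:2]/q[2]*d["fx"]+[d["cx"],d["cy"]],45))
cv2.imwrite("pics/eng.png",np.hstack(o))
P0=cloud(load("side0.npz"));P1=cloud(a);Q0=cloud(load("scene0.npz"));Q1=cloud(b)
for A,B in((P0,P1),(Q0,Q1)):
    m=(np.hypot(A[...,0]-.485,A[...,1]+.059)<.04)&(np.hypot(A[...,0]-.4739,A[...,1]+.0573)>.018)&(abs(A[...,2]-.06)<.008)&(abs(B[...,2]-.06)<.008)
    print(m.sum(),np.median(A[m][:,2]),np.median(B[m][:,2]))
```

```text
[ -0.646 -34.668 -20.885  -0.301  -0.985   0.072] 15.9
119 0.0605346146324694 0.05567791735845734
420 0.059048687224864504 0.055024439900996425
```

View pics/eng.png

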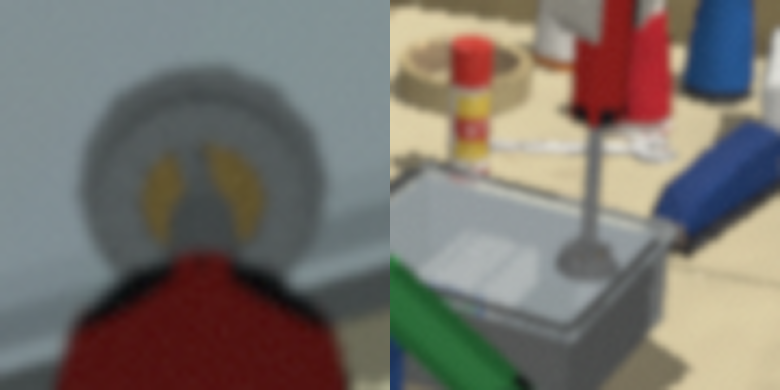

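The blade sits in the slot (shank at crop (203,210), brass lobes either side at (165,195) and (240,190)) and the lid is about 4.5 mm lower than at the start. I'll go on turning gently to the stop.

Emit:
step_arm:
  plan:
    - [1, 0, 0, 0, 0.03]
    - [1, 0, 0, 0, 0.06]
    - [1, 0, 0, 0, 0.06]

```text
time: 16.42
tool_pos: [0.4738, -0.0572, 0.1844]
tool_rot: [-3.141, -0.001, -0.503]
contact_force: [-1.5, 1.3, 10.1]
opening: 0.026
grip_force: 55.0
```

```bash
cat > st.py <<'E'
from h import *
from cell import *
for _ in range(3):
    s=observe();print(*[np.round(s[k],3).tolist() for k in("tool_pos","tool_rot","contact_force","torque")],np.round(s["joint_efforts"][5],3)); c=shot("wrist")
H=hsv(c)
m=(H[...,0]>8)&(H[...,0]<26)&(H[...,1]>100)
R,t=ext(c);q=R.T@(np.array([.4739,-.0573,.064])-t);u,v=(q[:2]/q[2]*c["fx"]+[c["cx"],c["cy"]]).astype(int)
m[:v-14]=0;m[v+14:]=0;m[:,:u-14]=0;m[:,u+14:]=0
print(u,v);print("\n".join("".join(".#"[i] for i in r) for r in m[v-14:v+14,u-14:u+14].astype(int)))
E
python3 st.py
```

```text
[0.474, -0.057, 0.184] [-3.141, -0.001, -0.503] [-1.549, 1.3, 10.134] [0.443, 0.677, 0.112] 0.25
[0.474, -0.057, 0.184] [-3.141, -0.001, -0.503] [-1.629, 2.355, 10.144] [0.463, 0.662, 0.143] 0.155
[0.474, -0.057, 0.184] [-3.141, -0.001, -0.503] [-1.802, 1.729, 9.915] [0.408, 0.675, 0.05] 0.128
273 210
............................
............................
............................
............................
............................
............................
............................
.................#..........
.................###........
.........#.......#####......
........###......######.....
.......####......######.....
.......####.......#####.....
.......####........#####....
.......####.........####....
.......###..........####....
.......###..........###.....
.......###...........##.....
........#............##.....
........#............#......
............................
............................
............................
............................
............................
............................
............................
............................
```

Emit:
step_arm:
  plan:
    - [1, 0, 0, 0, 0.03]
    - [1, 0, 0, 0, 0.06]
    - [1, 0, 0, 0, 0.06]

```text
time: 16.95
tool_pos: [0.4738, -0.0572, 0.1844]
tool_rot: [-3.141, -0.001, -0.563]
contact_force: [-1.4, 1.2, 10.3]
opening: 0.0258
grip_force: 55.0
```

```bash
python3 st.py | head -3
```

```text
[0.474, -0.057, 0.184] [-3.141, -0.001, -0.563] [-1.414, 1.194, 10.297] [0.424, 0.716, 0.171] 0.308
[0.474, -0.057, 0.184] [-3.141, -0.001, -0.563] [-1.339, 1.861, 9.553] [0.481, 0.663, 0.187] 0.212
[0.474, -0.057, 0.184] [-3.141, -0.001, -0.563] [-1.157, 1.546, 9.747] [0.487, 0.651, 0.115] 0.186
```

Emit:
step_arm:
  plan:
    - [1, 0, 0, 0, 0.04]
    - [1, 0, 0, 0, 0.08]
    - [1, 0, 0, 0, 0.08]

```text
time: 17.48
tool_pos: [0.4741, -0.0572, 0.1845]
tool_rot: [-3.14, -0.002, -0.643]
contact_force: [-0.4, 2.0, 9.0]
opening: 0.0255
grip_force: 55.0
```

```bash
python3 st.py
```

```text
[0.474, -0.057, 0.185] [-3.14, -0.002, -0.643] [-0.412, 1.962, 8.984] [0.466, 0.434, 0.242] 0.355
[0.474, -0.057, 0.185] [-3.14, -0.002, -0.643] [-0.077, 0.662, 10.178] [0.491, 0.411, 0.2] 0.228
[0.474, -0.057, 0.185] [-3.14, -0.002, -0.643] [-1.43, 1.036, 9.526] [0.469, 0.417, 0.214] 0.193
273 210
............................
............................
............................
............................
............................
............................
............................
............................
.................###........
.................####.......
.........#.......#####......
........###.......#####.....
........###.......#####.....
.......####........#####....
.......####.........####....
.......###..........####....
.......###...........###....
.......###...........###....
........#............##.....
......................#.....
............................
............................
............................
............................
............................
............................
............................
............................
```

Emit:
step_arm:
  plan:
    - [1, 0, 0, 0, -0.1]
    - [1, 0, 0, 0, -0.16]
    - [1, 0, 0, 0, -0.16]

```text
time: 18.0
tool_pos: [0.4744, -0.0573, 0.1846]
tool_rot: [-3.14, -0.003, -0.483]
contact_force: [-0.8, 1.7, 9.7]
opening: 0.0259
grip_force: 55.0
```

```bash
python3 st.py | head -3
```

```text
[0.474, -0.057, 0.185] [-3.14, -0.003, -0.483] [-0.814, 1.714, 9.694] [0.446, 0.33, 0.037] -0.204
[0.474, -0.057, 0.185] [-3.14, -0.003, -0.483] [-0.055, 1.166, 9.362] [0.439, 0.266, 0.096] -0.009
[0.474, -0.057, 0.185] [-3.14, -0.003, -0.483] [-0.464, 1.209, 9.609] [0.387, 0.313, 0.032] 0.044
```

Emit:
step_arm:
  plan:
    - [1, 0, 0, -0.001, 0]
    - [1, 0, 0, -0.002, 0]
    - [1, 0, 0, -0.003, 0]
    - [1, 0, 0, -0.004, 0]
    - [1, 0, 0, -0.005, 0]
    - [1, 0, 0, -0.005, 0]

```text
time: 18.9
tool_pos: [0.473, -0.0571, 0.1882]
tool_rot: [-3.141, 0.001, -0.483]
contact_force: [2.0, 1.4, -4.6]
opening: 0.0258
grip_force: 55.0
```

Emit:
step_arm:
  plan:
    - [1, 0, 0, -0.001, 0]
    - [1, 0, 0, -0.003, 0]
    - [1, 0, 0, -0.006, 0]
    - [1, 0, 0, -0.012, 0]
    - [1, 0, 0, -0.02, 0]
    - [1, 0, 0, -0.03, 0]
    - [1, 0, 0, -0.04, 0]
    - [1, 0, 0, -0.045, 0]
    - [1, 0, 0, -0.045, 0]

```text
time: 20.02
tool_pos: [0.4735, -0.0574, 0.2339]
tool_rot: [-3.141, -0.001, -0.483]
contact_force: [0.2, -0.3, -1.3]
opening: 0.026
grip_force: 55.0
```

Run:
```python
from h import *
from cell import *
s=observe();print(*[np.round(s[k],3).tolist() for k in("time","tool_pos","tool_rot","contact_force","qpos")])
a=shot("side");b=shot("scene");w=shot("wrist");np.savez("w5.npz",**w);np.savez("side5.npz",**a);np.savez("scene5.npz",**b)
for n,B in(("side0.npz",a),("scene0.npz",b)):
    A=cloud(load(n));B=cloud(B)
    for lx in(.49,.58):
        m=(np.hypot(A[...,0]-lx,A[...,1]+.06)<.035)&(np.hypot(A[...,0]-.4739,A[...,1]+.0573)>.018)&(abs(A[...,2]-.06)<.008)&(abs(B[...,2]-.06)<.008)
        print(lx,m.sum(),np.mean(A[m][:,2]),np.mean(B[m][:,2]))
# tip and handle base pixels
P=cloud(w);H=hsv(w);print("shank col/rows"); R,t=ext(w)
x,y,z=w["tool_pos"];q=R.T@(np.array([x,y,z-.1262])-t);print("tip pred",q[:2]/q[2]*w["fx"]+[w["cx"],w["cy"]])
print("\n".join(" ".join("%3d"%i for i in r) for r in w["img"][190:222:2,256:294:2].mean(2).astype(int)))
```

```text
20.025 [0.473, -0.057, 0.234] [-3.141, -0.001, -0.483] [0.246, -0.287, -1.34] [-0.282, 0.247, 1.638, 0.0, 1.255, 1.772]
0.49 43 0.05979260793090775 0.0569869530421998
0.58 300 0.057427224985151286 0.05676291370562926
0.49 316 0.05888531380080256 0.056058826235809
0.58 388 0.05701969292745103 0.05631055413245367
shank col/rows
tip pred [273.34956833 208.69560115]
138 115  89  82  87  91  88  88  86  85  87  87  88  89  83  85 112 140 142
132  97  85  87  90  90  80  83  87  81  77  80  87  90  88  84  99 134 141
130  93  86  90  89  81  78  79  85  83  77  79  82  88  88  85  88 126 141
129  91  86  91  88  77  77  78  84  85  80  76  79  86  89  86  85 119 136
127  93  88  89  86  76  77  77  80  85  81  77  75  84  89  86  88 122 133
133  99  88  89  86  78  79  77  78  84  81  77  77  86  89  87  91 119 121
138 113  89  89  88  81  75  78  74  76  82  79  81  89  89  87  93 109 113
140 122  89  86  88  87  80  77  76  72  77  76  86  89  88  89 103 113 117
140 132 104  87  90  89  86  82  77  74  79  86  89  88  86 101 121 128 134
134 132 124 100  87  88  89  89  80  76  80  88  89  90 100 125 133 123 108
131 129 124 113  97  89  91  79  71  70  72  81  88 103 111 105  92  78  75
119 115 112 110 109 106  99  71  68  71  69  74  85  87  77  75  72  73  73
110 111 112 116 122 128 115  73  68  69  68  67  71  74  73  73  72  76  82
116 123 129 132 129 118  95  69  68  68  67  68  69  73  77  82  89  96  99
132 129 118 102  86  75  67  58  56  53  57  61  75  86  95 100 100 101 101
102  88  76  68  58  47  38  38  39  36  40  36  51  72  84  97 100 101 102
```

The lid now lies level: near the lock it is at 56–57 mm, down 2.8 mm and equal to the hinge side. So the lock holds it. I'll take the driver back to the stand.

Emit:
step_arm:
  plan:
    - [1, 0, 0, -0.04, 0]
    - [1, 0.012, -0.04, -0.04, 0]
    - [1, 0.008, -0.09, -0.04, 0]
    - [1, -0.014, -0.14, -0.04, 0]
    - [1, -0.038, -0.19, -0.04, 0]
    - [1, -0.07, -0.24, -0.04, 0.1]
    - [1, -0.105, -0.295, -0.04, 0.25]
    - [1, -0.105, -0.295, -0.04, 0.31]
    - [1, -0.105, -0.295, -0.04, 0.31]
    - [1, -0.105, -0.295, -0.04, 0.31]

```text
time: 21.42
tool_pos: [0.5175, 0.2519, 0.2733]
tool_rot: [3.141, 0.0, -0.793]
contact_force: [-0.5, -0.2, -1.8]
opening: 0.0258
grip_force: 55.0
```

Run:
```python
from h import *
from cell import *
s=observe();print(*[np.round(s[k],4).tolist() for k in("time","tool_pos","tool_rot","contact_force","qpos")])
o=[]
for n in("side","scene"):
    c=shot(n);r=load(n+"1.npz")  # earlier picture, driver lifted straight out
    x,y,z=c["tool_pos"]
    for d in(r,c):
        x,y,z=d["tool_pos"] if "tool_pos" in d else c["tool_pos"]
        q=d["R"]@np.array([x,y,z-.1262])+d["t"];u,v=(q[:2]/q[2]*d["fx"]+[d["cx"],d["cy"]]);print(n,u,v)
        u=int(u);v=int(v);o.append(cv2.resize(d["img"][v-60:v+30,u-30:u+30,::-1],(200,300),interpolation=cv2.INTER_CUBIC))
w=shot("wrist")["img"][180:240,244:304,::-1]
cv2.imwrite("pics/back.png",np.vstack([np.hstack(o),np.pad(cv2.resize(w,(300,300)),((0,0),(0,500),(0,0)))]))
```

```text
21.425 [0.5175, 0.2519, 0.2733] [3.1411, 0.0001, -0.7929] [-0.4541, -0.22, -1.8341] [0.32, 0.4074, 1.2962, -0.0001, 1.4386, 2.6837]
side 244.4566798919023 267.3789136019385
side 244.13548733764634 265.05943351986525
scene 177.21946575355662 174.22347219523402
scene 177.4997038636549 172.94555924390795
```

View pics/back.png

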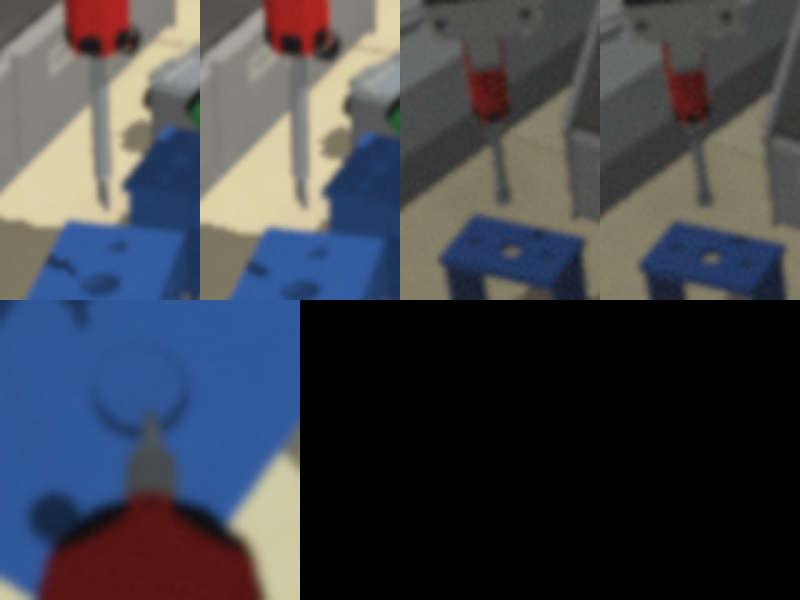

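The driver hangs straight in the grip, as when it was drawn out, over the hole (side view (300,290), scene (710,258)). Lowering it.

Emit:
step_arm:
  plan:
    - [1, -0.0006, -0.0007, 0.02, 0]
    - [1, -0.0006, -0.0007, 0.04, 0]
    - [1, -0.0006, -0.0007, 0.05, 0]
    - [1, -0.0006, -0.0007, 0.06, 0]
    - [1, -0.0006, -0.0007, 0.07, 0]
    - [1, -0.0006, -0.0007, 0.07, 0]
    - [1, -0.0006, -0.0007, 0.07, 0]

```text
time: 22.45
tool_pos: [0.5177, 0.2537, 0.204]
tool_rot: [-3.141, -0.0, -0.793]
contact_force: [0.2, 0.6, -0.6]
opening: 0.026
grip_force: 55.0
```

Emit:
step_arm:
  plan:
    - [1, 0, 0, 0.015, 0]
    - [1, 0, 0, 0.03, 0]
    - [1, 0, 0, 0.04, 0]
    - [1, 0, 0, 0.048, 0]
    - [1, 0, 0, 0.052, 0]
    - [1, 0, 0, 0.054, 0]
    - [1, 0, 0, 0.054, 0]
    - [1, 0, 0, 0.054, 0]

```text
time: 23.45
tool_pos: [0.5177, 0.2537, 0.1499]
tool_rot: [-3.141, -0.0, -0.793]
contact_force: [0.0, 0.3, -1.9]
opening: 0.0257
grip_force: 55.0
```

Emit:
step_arm:
  plan:
    - [1, 0, 0, 0.001, 0]
    - [1, 0, 0, 0.002, 0]
    - [1, 0, 0, 0.0028, 0]
    - [1, 0, 0, 0.0028, 0]

```text
time: 23.95
tool_pos: [0.5175, 0.2536, 0.1467]
tool_rot: [-3.141, 0.0, -0.793]
contact_force: [-0.6, 0.6, -0.8]
opening: 0.0256
grip_force: 55.0
```

Emit:
step_arm:
  plan:
    - [1, 0, 0, 0.0005, 0]
    - [1, 0, 0, 0.001, 0]
    - [1, 0, 0, 0.001, 0]

```text
time: 24.32
tool_pos: [0.5175, 0.2535, 0.1467]
tool_rot: [-3.141, -0.0, -0.793]
contact_force: [-2.4, -0.1, 6.0]
opening: 0.0253
grip_force: 55.0
```

Seated (6 N up). I'll open slowly and retreat upward.

Emit:
step_arm:
  plan:
    - [1, 0, 0, -0.0008, 0]
    - [0.6, 0, 0, -0.0008, 0]
    - [0.3, 0, 0, -0.0008, 0]
    - [0, 0, 0, -0.0008, 0]
    - [-0.5, 0, 0, -0.0008, 0]
    - [-1, 0, 0, -0.0008, 0]
    - [-1, 0, 0, -0.0008, 0]
    - [-1, 0, 0, -0.0008, 0]
    - [-1, 0, 0, -0.0008, 0]
    - [-1, 0, 0, -0.0008, 0]
    - [-1, 0, 0, -0.0008, 0]
    - [-1, 0, 0, -0.0008, 0]

```text
time: 25.82
tool_pos: [0.5175, 0.2536, 0.1465]
tool_rot: [-3.142, 0.0, -0.793]
contact_force: [0.2, -0.1, -0.4]
opening: 0.0919
grip_force: 0.0
```

Emit:
step_arm:
  plan:
    - [-1, 0, 0, -0.01, 0]
    - [-1, 0, 0, -0.04, 0]
    - [-1, 0, 0, -0.08, 0]
    - [-1, 0, 0, -0.12, 0]
    - [-1, 0, 0, -0.14, 0]
    - [-1, 0, 0, -0.14, 0]

```text
time: 26.58
tool_pos: [0.5182, 0.2538, 0.2888]
tool_rot: [-3.137, -0.002, -0.793]
contact_force: [1.1, 0.4, -0.0]
opening: 0.0921
grip_force: 0.0
```

Run:
```python
from h import *
from cell import *
s=observe();print(*[np.round(s[k],4).tolist() for k in("time","tool_pos","opening","contact_force")])
w=shot("wrist");P=cloud(w)
m=(abs(P[...,2]-.194)<.01)&(np.hypot(P[...,0]-.517,P[...,1]-.252)<.03);print("cap",m.sum(),P[m].mean(0),np.median(P[m][:,2]))
for n in("side","scene"):
    b=shot(n);A=cloud(load(n+"0.npz"));B=cloud(b)
    m=(np.hypot(A[...,0]-.49,A[...,1]+.06)<.035)&(np.hypot(A[...,0]-.4739,A[...,1]+.0573)>.018)&(abs(A[...,2]-.06)<.008)&(abs(B[...,2]-.06)<.008)
    print(n,"lid",np.mean(A[m][:,2]),np.mean(B[m][:,2]))
    for f in(load(n+"0.npz"),b):
        H=hsv(f);Q=cloud(f);r=((H[...,0]<8)|(H[...,0]>172))&(H[...,1]>130)&(np.hypot(Q[...,0]-.517,Q[...,1]-.252)<.04)
        v,u=np.nonzero(r);print(n,"red",u.mean().round(1),v.mean().round(1),v.min(),v.max(),Q[r].mean(0).round(4))
```

```text
26.575 [0.5182, 0.2538, 0.2888] 0.0921 [1.1204, 0.3618, -0.0375]
cap 924 [0.51834039 0.25245144 0.19161592] 0.19243517088380213
side lid 0.05977620080379322 0.057215367451767536
side red 242.8 267.8 243 294 [0.514  0.2638 0.1497]
side red 243.8 268.2 243 295 [0.5122 0.2639 0.1495]
scene lid 0.05888422909186618 0.0563193968041951
scene red 178.0 174.7 161 189 [0.5117 0.2454 0.1474]
scene red 177.5 174.7 161 189 [0.5102 0.2456 0.1485]
```

The driver is back at its starting height and upright, and the lid stays shut.

```bash
python3 -c "
from cell import *
print(hand_in())"
```

```text
the job is handed in; nothing more can be done
None
```

The lid is locked shut on its own, the red screwdriver is back upright in its hole in the stand, and the job was handed in at about 27 s of the 72 s; no verdict came back with the hand-in.

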